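# Load the full reagent bottle into the dosing pump

### The job

Three identical sealed bottles stand on the lab bench; one is full and the other two are empty. Find the full one by lifting, and set it gently down, upright, in the round seat of the dosing pump. Only the full one belongs there: leave each empty standing upright on the bench where you found it, and let no bottle fall over.

Things in the scene. Friction and masses are not known exactly. Their poses are not given: they have to be found in the camera images.
- bottle_a: one of three identical sealed white opaque bottles with blue cap and yellow label band, loose on the bench. Body 64 mm in diameter up to 95 mm, shoulder to 113 mm, cap 44 mm in diameter from 118 to 150 mm (its top): grip it by the cap. Origin: centre of the underside, z up. Full 540-690 g, empty 95-150 g; one of the three is full, and neither place nor letter says which.
- bottle_b: one of three identical sealed white opaque bottles with blue cap and yellow label band, loose on the bench. Body 64 mm in diameter up to 95 mm, shoulder to 113 mm, cap 44 mm in diameter from 118 to 150 mm (its top): grip it by the cap. Origin: centre of the underside, z up. Full 540-690 g, empty 95-150 g; one of the three is full, and neither place nor letter says which.
- bottle_c: one of three identical sealed white opaque bottles with blue cap and yellow label band, loose on the bench. Body 64 mm in diameter up to 95 mm, shoulder to 113 mm, cap 44 mm in diameter from 118 to 150 mm (its top): grip it by the cap. Origin: centre of the underside, z up. Full 540-690 g, empty 95-150 g; one of the three is full, and neither place nor letter says which.
- dock: dosing pump fixed to the bench: 5 mm base plate, round seat (black collar 92 mm inside, 102 outside, rim 46 mm above the bench; sprung green floor, 30 mm above the bench, sinking 15-20 mm under a full bottle, under 5 under an empty one), cream housing 140 x 170 mm, 100 high (knob to 110). Origin: on the bench under the seat's centre, z up, x towards the housing, whose near face is 85 mm away.
Mind the look-alikes: they are no part of the job. What is shaped like the bottle_b but red or turquoise is not meant.

How it is judged:
At the end, for the whole second after the job is handed in: the full bottle rests upright (7 degrees) in the seat, within 20 mm of its centre, the floor sunk under it (underside below 21 mm, out of an empty one's reach); both others rest upright on the bench within 60 mm of where they started (((horizontal distance between bottle_a and dock below 0.02 m and z of bottle_a in the frame of dock below 0.021 m and angle between each of bottle_a, bottle_b, bottle_c's own z axis and vertical below 0.12 rad and linear speed of each of bottle_a, bottle_b, bottle_c below 0.02 m/s and distance of each of bottle_b, bottle_c from where it was at the start of the episode below 0.06 m and height (world z) of each of bottle_b, bottle_c below 0.01 m) or (horizontal distance between bottle_b and dock below 0.02 m and z of bottle_b in the frame of dock below 0.021 m and angle between each of bottle_b, bottle_a, bottle_c's own z axis and vertical below 0.12 rad and linear speed of each of bottle_b, bottle_a, bottle_c below 0.02 m/s and distance of each of bottle_a, bottle_c from where it was at the start of the episode below 0.06 m and height (world z) of each of bottle_a, bottle_c below 0.01 m) or (horizontal distance between bottle_c and dock below 0.02 m and z of bottle_c in the frame of dock below 0.021 m and angle between each of bottle_c, bottle_a, bottle_b's own z axis and vertical below 0.12 rad and linear speed of each of bottle_c, bottle_a, bottle_b below 0.02 m/s and distance of each of bottle_a, bottle_b from where it was at the start of the episode below 0.06 m and height (world z) of each of bottle_a, bottle_b below 0.01 m))); the robot touches nothing.
It fails at once if a bottle is tipped by more than 45 degrees (angle between any of bottle_a, bottle_b, bottle_c's own z axis and vertical above 0.785 rad).
It fails at once if a bottle is pressed into the seat with over 60 N (contact force between any of bottle_a, bottle_b, bottle_c and dock above 60 N).
It fails at once if a bottle is dropped into the seat (arrives faster than 0.6 m/s, a fall of about 20 mm) ((horizontal distance between bottle_a and dock below 0.04 m and z of bottle_a in the frame of dock below 0.04 m and linear speed of bottle_a above 0.6 m/s) or (horizontal distance between bottle_b and dock below 0.04 m and z of bottle_b in the frame of dock below 0.04 m and linear speed of bottle_b above 0.6 m/s) or (horizontal distance between bottle_c and dock below 0.04 m and z of bottle_c in the frame of dock below 0.04 m and linear speed of bottle_c above 0.6 m/s)).
It also fails if it takes over 72 s, if anything falls off the work surface, if the arm or the gripper's body presses on something with over 40 N, if the wrist force passes 120 N, or if a joint passes its speed limit or range.

### The arm

A 7-joint arm with a two-finger parallel gripper is mounted at the origin on the work surface. World frame = base frame: x ahead of the robot, y to its left, z up, the work surface at z = 0. Lengths are in m, angles in rad, forces in N, time in s.
With the tool pointing down it reaches from about 0.425 to 0.95 m from the base axis. Payload 4.7 kg.
Tool frame: the origin (TCP) lies on the centre line of the jaws, within the pads' length; the fingertips stand robot.nose_length ahead of it and the grasp point (between the pads) lies 8 mm behind it (robot.nose_length is the distance from the TCP to the fingertips, in m); z points along the fingers, x is the direction in which the jaws open and shut, and the axes are right-handed (so a half turn about z gives the same grasp; the last joint's range is limited). The gripper opens to 85 mm and grips with 20 to 120 N. Pads are 22 mm wide; open, the fingers measure 114 mm over their backs; the gripper's body (76 mm by 85 mm) begins 54 mm behind the grasp point. The pads swing forward as they close: fully open they stand 13 mm farther back than shut.
Start: joints at [-1.29, 0.469, -0.049, 1.532, 0.024, 1.141, -0.082], TCP at [0.206, 0.643, 0.242] pointing down, gripper open.
Joint ranges: [-2.59, 2.59], [-0.33, 1.99], [-1.39, 1.29], [0.1, 2.45], [-1.04, 4.18], [0.21, 1.99], [-2.66, 2.66]. Speed limits (rad/s): [2.57, 2.57, 3.14, 3.14, 3.14, 3.14, 3.14].

### API

Orientations are given as [roll, pitch, yaw] about the fixed x, y, z axes, in that order (R = Rz(yaw) Ry(pitch) Rx(roll)).
In Python, from plant import robot gives the robot as it stands. Calls block until the motion is done:
- robot.goto(position, orientation): joint-space move of the TCP to a pose.
- robot.move_straight(position, vel=0.15, attitude=None, contact_N=None): straight line of the TCP; attitude=None keeps the orientation; vel is the mean speed in m/s. With contact_N (N) it stops when the force on the tool has changed by that much, and returns True; else False.
- robot.move_joints(angles): joint-space move.
- robot.grip(opening, strength=None): opening from 0.0 (shut) to 1.0 (fully open); strength is the grip in N (None keeps the last); returns when the fingers have stopped.
- robot.sleep(seconds).
- robot.inverse_kinematics(position, orientation): joint angles nearest the present ones, or None.
- robot.sense(): the state.
- robot.grab_frame(name): name is "scene" or "top"; returns a dict with "image" (420x560x3 uint8, red, green, blue), "range_z" (420x560 float32, m along the optical axis (not along the pixel's ray), 0 where there is no reading), "fx", "fy", "cx", "cy" (pixels), "R" (3x3) and "t" (3): a world point X has camera coordinates R X + t. Camera axes: x right, y down, z forward; pixel columns grow to the right and rows downward; lengths in m; the calibration is good to about 2 mm. A picture is of the moment at which its call begins.
A pose or a line that the arm cannot do raises robot.IKError and nothing moves.
- robot.close_job(): hands the job in, once; it reports no verdict.
The state is a dict: "t": time; "joint_pos": joint angles; "joint_velocities": joint speeds; "effort": joint torques, N m; "tcp_pos": TCP position; "tcp_rot": TCP orientation; "wrist_force": force on the tool from outside, world axes, zero at the start; "torque": the same for the moment, N m; "opening": opening from 0.0 (shut) to 1.0 (fully open).
Only numpy, scipy, OpenCV 4.12 (cv2) and the standard library are available. Lean on these libraries where they do the work, as an engineer would, in place of code of your own. Each camera call takes 0.05 s, during which the arm holds its last target. There are 200 camera calls.

## Working session

There is one attempt and no reset: what is moved stays moved. The work goes in short steps, each a Python script; the robot and the scene stay as the last script left them, time stands still between calls to the robot, and variables do not carry over. Pictures are saved under pics/ and viewed, about 8 in all and at most 12, crops included, and the job is handed in when it is done.

```bash
ls; mkdir -p pics
python3 - <<'E'
from plant import robot
import cv2,numpy as np
for n in("scene","top"):
    f=robot.grab_frame(n); cv2.imwrite(f"pics/{n}0.png",f["image"][:,:,::-1]); np.savez(f"{n}0.npz",**f)
    print(n,f["fx"],f["cx"],f["cy"],np.round(f["R"],3).tolist(),np.round(-f["R"].T@f["t"],3))
s=robot.sense();print(s, robot.nose_length)
E
```

```text
pics
scene 426.9528520036519 278.46709633858893 205.70379862053815 [[0.389, 0.921, -0.001], [0.553, -0.235, -0.8], [-0.737, 0.311, -0.6]] [ 1.374 -0.389  0.719]
top 464.13409756122286 288.2549520513828 211.19582714693195 [[-0.02, -1.0, 0.008], [-0.982, 0.019, -0.187], [0.187, -0.011, -0.982]] [ 0.319 -0.015  1.212]
{'t': 0.1, 'joint_pos': array([-1.2899036 ,  0.46932271, -0.04854199,  1.53355112,  0.02408218,
        1.14101816, -0.08230375]), 'joint_velocities': array([ 0.00065079, -0.00291998,  0.00017552, -0.00545219,  0.00011114,
       -0.00078039, -0.00140415]), 'effort': array([ 4.22805897e-04, -5.11513925e+01, -4.72391141e-02, -2.38389891e+01,
        1.07371403e-02,  4.36739501e-03, -4.65982453e-06]), 'tcp_pos': array([0.20564093, 0.64238874, 0.24140174]), 'tcp_rot': array([3.14152489e+00, 1.71337747e-03, 1.26097360e+00]), 'wrist_force': array([ 1.08531242, -0.45013606,  0.09857526]), 'torque': array([ 0.06989444,  0.01661254, -0.02778382]), 'opening': 1.0016401103848143} 0.011
```

View pics/scene0.png

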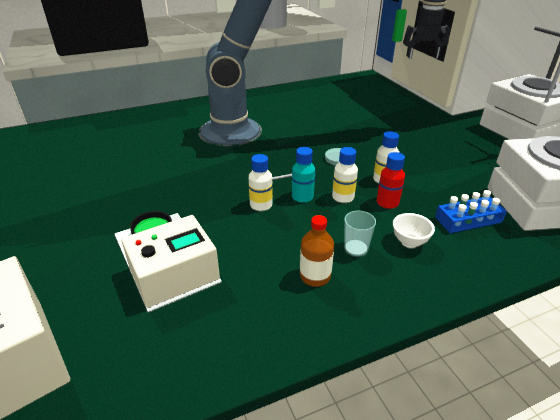

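View pics/top0.png

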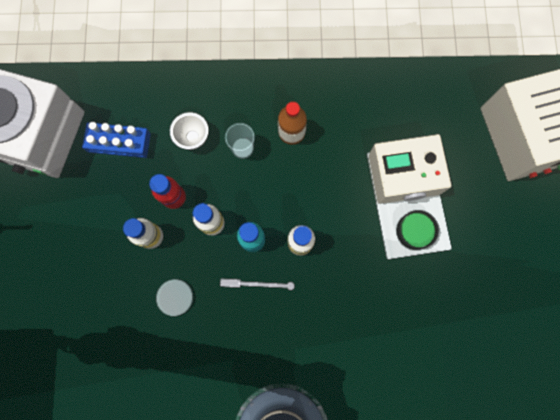

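The white bottles with blue caps are the candidates: top view caps at (303,235), (208,213) and (134,229); scene view (260,185), (345,178) and (387,160). Excluded are the turquoise bottle, top (249,232), the red one, top (160,184), and the amber one, top (293,110). The dock seat is at top (418,230). Next I measure from both views and make one enlarged crop.

```bash
cat > h.py <<'E'
import numpy as np,cv2
def world(f,u,v,z):
    c=np.array([(u-f["cx"])/f["fx"]*z,(v-f["cy"])/f["fy"]*z,z]); return (np.asarray(f["R"]).T@(c-np.asarray(f["t"])[:,None])).T
def ray(f,u,v):
    R=np.asarray(f["R"]); d=R.T@np.array([(u-f["cx"])/f["fx"],(v-f["cy"])/f["fy"],1]); return -R.T@f["t"],d/np.linalg.norm(d)
def plane(f,u,v,h):
    o,d=ray(f,u,v); return o+d*(h-o[2])/d[2]
def tri(fa,pa,fb,pb):
    (o1,d1),(o2,d2)=ray(fa,*pa),ray(fb,*pb)
    s=np.linalg.lstsq(np.c_[d1,-d2],o2-o1,rcond=None)[0]; a,b=o1+s[0]*d1,o2+s[1]*d2
    return (a+b)/2,np.linalg.norm(a-b)
def blobs(f,lo,hi,mn=60):
    m=cv2.inRange(cv2.cvtColor(np.ascontiguousarray(f["image"]),cv2.COLOR_RGB2HSV),lo,hi)
    n,l,st,c=cv2.connectedComponentsWithStats(m)
    return [(c[i],l==i,st[i]) for i in range(1,n) if st[i,4]>=mn]
BLUE=((105,150,60),(125,255,255)); GREEN=((50,180,110),(75,255,255))
def surf(f,m,tol=.004):
    v,u=np.nonzero(m); z=f["range_z"][v,u]; k=z>0; P=world(f,u[k],v[k],z[k]); top=np.percentile(P[:,2],90); return P,P[abs(P[:,2]-top)<tol]
E
python3 - <<'E'
from h import *
F={n:dict(np.load(n+"0.npz")) for n in("scene","top")}
for n,f in F.items():
    for nm,c in(("blue",BLUE),("green",GREEN)):
        for ce,m,st in blobs(f,*c):
            P,T=surf(f,m)
            mid=(T.min(0)+T.max(0))/2
            print(n,nm,ce.round(1),st[:5],"top mean",T.mean(0).round(4),"mid",mid.round(4),"ext",np.ptp(T,axis=0).round(3))
a=F["top"]["image"][150:275,100:340,::-1]; b=F["scene"]["image"][125:225,230:430,::-1]
cv2.imwrite("pics/crop.png",np.vstack([cv2.resize(a,(600,312)),cv2.resize(b,(600,288))]))
E
```

```text
scene blue [387.2  29.2] [377   0  25  62 872] top mean [-0.2073  0.7879  0.3209] mid [-0.2076  0.7883  0.3211] ext [0.117 0.013 0.008]
scene blue [390.1 139. ] [382 131  17  17 237] top mean [0.4932 0.3296 0.1512] mid [0.4913 0.3315 0.1509] ext [0.045 0.046 0.006]
scene blue [303.7 155.2] [296 147  17  18 255] top mean [0.4782 0.0629 0.151 ] mid [0.4769 0.064  0.1509] ext [0.045 0.044 0.006]
scene blue [347.2 155.4] [339 147  17  18 261] top mean [0.5243 0.1699 0.1509] mid [0.5237 0.1705 0.1507] ext [0.046 0.041 0.005]
scene blue [395.3 160.8] [386 152  19  18 264] top mean [0.5986 0.2725 0.1509] mid [0.5985 0.2727 0.1513] ext [0.039 0.042 0.007]
scene blue [259.5 162.6] [252 154  16  18 262] top mean [ 0.4676 -0.0607  0.1513] mid [ 0.4659 -0.0613  0.1512] ext [0.046 0.042 0.006]
scene blue [468.4 216.2] [ 436  197   71   36 1266] top mean [0.7558 0.411  0.0421] mid [0.7496 0.4223 0.0426] ext [0.089 0.163 0.007]
scene green [400.3  25.2] [395  10  12  31 199] top mean [-0.0824  0.7514  0.3214] mid [-0.082   0.7485  0.3214] ext [0.015 0.031 0.007]
scene green [148.8 223.6] [134 217  
[... 179 characters left out ...]
23] mid [0.7471 0.4254 0.0438] ext [0.087 0.163 0.008]
top blue [159.1 183.5] [149 174  21  20 319] top mean [0.5937 0.2752 0.151 ] mid [0.5932 0.2753 0.1521] ext [0.042 0.042 0.007]
top blue [202.2 212.4] [192 203  20  20 289] top mean [0.521  0.1723 0.1511] mid [0.5218 0.1731 0.1521] ext [0.04  0.042 0.006]
top blue [133.  227.7] [123 218  22  19 317] top mean [0.4896 0.3327 0.1509] mid [0.4894 0.3318 0.1519] ext [0.04  0.041 0.007]
top blue [248.3 231.7] [239 222  19  20 295] top mean [0.4739 0.0657 0.1508] mid [0.474  0.0652 0.1521] ext [0.042 0.04  0.007]
top blue [302.  235.4] [294 227  17  18 250] top mean [ 0.4631 -0.0584  0.1512] mid [ 0.4634 -0.0581  0.1523] ext [0.04  0.037 0.007]
```

View pics/crop.png

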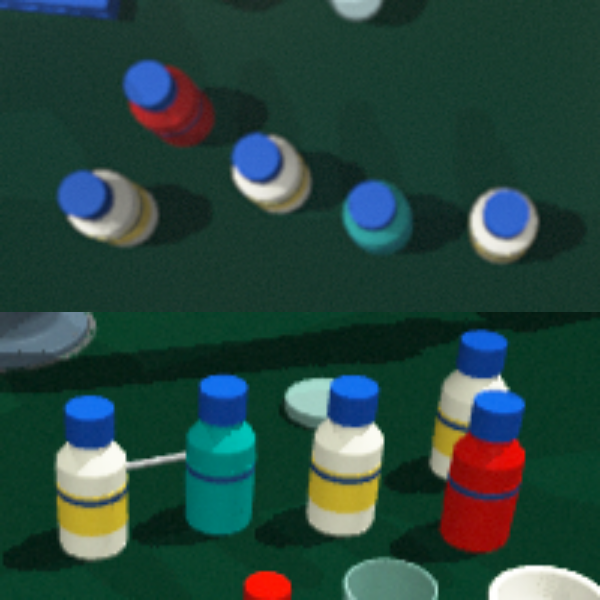

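The crop confirms that the three white bottles with yellow bands are the ones meant; turquoise and red are excluded. Both views agree to about 3 mm on the cap tops (z≈0.151). Next: the dock, and a reachability check.

```bash
cat >> h.py <<'E'
P={1:(.4645,-.0597,0.),2:(.5228,.1718,-.52),3:(.4904,.3317,1.06)}
E
python3 - <<'E'
from h import *
from plant import robot
F={n:dict(np.load(n+"0.npz")) for n in("scene","top")}
f=F["top"];s=F["scene"]
for a,b in(((302,235.4),(259.5,162.6)),((202.2,212.4),(347.2,155.4)),((133,227.7),(390.1,139))): print("tri",*tri(f,a,s,b))
print(cv2.cvtColor(f["image"],cv2.COLOR_RGB2HSV)[230,418])
def circ(Q):
    A=np.c_[2*Q[:,:2],np.ones(len(Q))]; x=np.linalg.lstsq(A,(Q[:,:2]**2).sum(1),rcond=None)[0]; return x[:2],np.sqrt(x[2]+x[:2]@x[:2])
for ce,m,st in blobs(f,(50,150,60),(80,255,255)):
    Q,T=surf(f,m); print("green",ce,st,T.mean(0),T.min(0),T.max(0))
    c=max(cv2.findContours(m.astype(np.uint8),0,1)[0],key=len)[:,0]
    e=cv2.fitEllipse(c); print(e,[plane(f,*e[0],h) for h in(.03,.046)])
for n,g in F.items():
    v,u=np.mgrid[0:420,0:560]; W=world(g,u.ravel(),v.ravel(),g["range_z"].ravel())
    hsv=cv2.cvtColor(g["image"],cv2.COLOR_RGB2HSV).reshape(-1,3)
    k=(abs(W[:,2]-.046)<.004)&(np.hypot(W[:,0]-.465,W[:,1]+.36)<.08)&(g["range_z"].ravel()>0)
    Q=W[k];print(n,"rim",len(Q),circ(Q),Q[:,2].mean(),Q.min(0),Q.max(0))
    k=(abs(W[:,2]-.1)<.004)&(np.hypot(W[:,0]-.6,W[:,1]+.36)<.15); print("housing",cv2.minAreaRect(W[k][:,:2].astype(np.float32)))
for k,(x,y,w) in P.items():
    for z in(.129,.23): print(k,z,np.round(robot.inverse_kinematics([x,y,z],[np.pi,0,w]),2))
E
```

```text
tri [ 0.4653428  -0.05927223  0.13607208] 0.001381207310766504
tri [0.52358057 0.17298364 0.13660322] 0.004423916866300462
tri [0.4901351  0.33393688 0.13639391] 0.004540927212526115
[ 67 146 185]
green [422.9 343.2] [415 330  14  30  80] [ 0.20630878 -0.36145876  0.00145366] [ 0.16531093 -0.37107537 -0.0006963 ] [ 0.23605487 -0.34463417  0.0044271 ]
((422.3296813964844, 343.2828369140625), (8.802626609802246, 26.054553985595703), 165.79600524902344) [array([ 0.20634429, -0.35259881,  0.03      ]), array([ 0.20786905, -0.3480354 ,  0.046     ])]
green [358.953125 349.046875] [352 340  14  21  64] [ 0.19245047 -0.199219    0.0017697 ] [ 0.16635696 -0.21639067 -0.00045719] [ 0.21459725 -0.18282644  0.0057441 ]
((358.83392333984375, 347.94940185546875), (9.994830131530762, 19.105680465698242), 8.986163139343262) [array([ 0.19855884, -0.19539672,  0.03      ]), array([ 0.20018895, -0.19296073,  0.046     ])]
green [338.28378378 352.09459459] [327 344  21  17  74] [ 0.18716587 -0.14801116  0.00108113] [ 0.16695111 -0.16889995 -0.0012652 ] [ 0.206892   -0.12011342  0.00581046]
((337.386199
[... 751 characters left out ...]
310742378235, -0.34184759855270386), (0.1435205191373825, 0.16998745501041412), 7.2172112464904785)
top rim 237 (array([ 0.48850617, -0.36031375]), np.float64(0.04823510205449139)) 0.04566546976121099 [ 0.43781233 -0.41141268  0.04205087] [ 0.53830695 -0.30986616  0.04978282]
housing ((0.6417222023010254, -0.3402417302131653), (0.14004218578338623, 0.17066261172294617), 7.361974716186523)
1 0.129 [-0.59  0.35  0.76  2.16 -0.35  0.76  0.4 ]
1 0.23 [-0.63  0.16  0.76  2.05 -0.13  0.98  0.2 ]
2 0.129 [-0.78  0.43  0.5   1.97 -0.28  0.81 -0.65]
2 0.23 [-0.82  0.3   0.53  1.87 -0.17  1.02 -0.74]
3 0.129 [-0.74  0.45  0.09  1.85 -0.05  0.84  0.44]
3 0.23 [-0.75  0.34  0.11  1.76 -0.04  1.04  0.43]
```

```bash
cat >> h.py <<'E'
def weigh(robot,k):
    x,y,w=P[k]; o=[np.pi,0,w]
    robot.goto([x,y,.235],o); robot.grip(1.0,60)
    robot.move_straight([x,y,.129],vel=.12); robot.sleep(.2); f0=robot.sense()["wrist_force"]
    robot.grip(.35); robot.grip(0.,60); robot.sleep(.2); op=robot.sense()["opening"]
    robot.move_straight([x,y,.154],vel=.06); robot.sleep(.4)
    s=robot.sense(); print(k,"dF",(s["wrist_force"]-f0).round(2),"open",op,s["opening"],"t",s["t"],s["tcp_pos"])
    return s["wrist_force"][2]-f0[2]
def putback(robot,k):
    x,y,w=P[k]
    c=robot.move_straight([x,y,.1285],vel=.04,contact_N=5); robot.sleep(.1)
    print("contact",c,robot.sense()["tcp_pos"]); robot.grip(1.0); robot.move_straight([x,y,.235],vel=.15)
E
python3 - <<'E'
from h import *
from plant import robot
d=weigh(robot,3)
if abs(d)<3 and robot.sense()["opening"]>.2: putback(robot,3)
f=robot.grab_frame("scene");cv2.imwrite("pics/s1.png",f["image"][80:300,180:500,::-1]); print(robot.sense()["t"])
E
```

```text
3 dF [ 0.29 -0.17 -0.06] open 0.4966292095916494 0.49894163829561156 t 4.9583 [0.4902967  0.33164806 0.15378827]
contact True [0.48997952 0.33153051 0.12933084]
7.0583
```

View pics/s1.png

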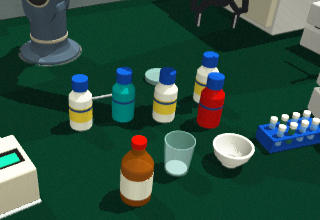

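Bottle 3 was held (opening 42 mm), but the force barely changed (-0.06 N against the ~1 N expected if empty), and it is back upright. I'll average samples for the next one to judge the noise.

```bash
sed -i 's/f0=robot.sense()\["wrist_force"\]/f0=avg(robot)/; s/s=robot.sense(); print(k,"dF",(s\["wrist_force"\]-f0)/s=robot.sense(); s["wrist_force"]=avg(robot); print(k,"dF",(s["wrist_force"]-f0)/' h.py
cat >> h.py <<'E'
def avg(robot):
    a=[]
    for _ in range(10): robot.sleep(.03); a.append(robot.sense()["wrist_force"])
    print("F",np.mean(a,0).round(2),"sd",np.std(a,0).round(2)); return np.mean(a,0)
E
python3 - <<'E'
from h import *
from plant import robot
avg(robot)
d=weigh(robot,2)
f=robot.grab_frame("scene");cv2.imwrite("pics/s2.png",f["image"][80:300,180:500,::-1])
if abs(d)<3 and robot.sense()["opening"]>.2: putback(robot,2)
print(robot.sense()["t"])
E
```

```text
F [-0.14  0.18 -0.  ] sd [0.64 0.36 0.54]
F [-0.04 -0.23  0.07] sd [0.73 0.62 0.59]
F [ 0.08 -0.13 -6.14] sd [0.54 0.58 0.55]
2 dF [ 0.13  0.1  -6.21] open 0.5029007208726229 0.49778119985493885 t 12.125 [0.52274397 0.17173652 0.15380951]
12.5083
```

View pics/s2.png

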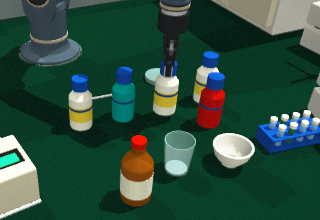

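Bottle 2 is full: -6.2 N, about 0.63 kg, with sensor noise of 0.55 N. I carry it high over the others to the dock.

Run:
```python
from h import *
from plant import robot
x,y,w=P[2]; D=np.array([.489,-.361])
robot.move_straight([x,y,.325],vel=.12)
for a in(0,-.26,-.52,-1.0,.5): print(a,robot.inverse_kinematics([*D,.325],[np.pi,0,a]) is not None,robot.inverse_kinematics([*D,.14],[np.pi,0,a]) is not None)
robot.move_straight([*D,.325],vel=.12)
robot.move_straight([*D,.19],vel=.08); robot.sleep(.4)
s=robot.sense(); print(s["t"],s["tcp_pos"],s["opening"]); avg(robot)
for n in("scene","top"):
    f=robot.grab_frame(n); np.savez(n+"3.npz",**f); cv2.imwrite("pics/%s3.png"%n,f["image"][:,:,::-1])
a=cv2.imread("pics/scene3.png")[110:310,80:280]; b=cv2.imread("pics/top3.png")[130:330,330:530]
cv2.imwrite("pics/d3.png",cv2.resize(np.hstack([a,b]),(800,400)))
```

```text
0 True True
-0.26 True True
-0.52 True True
-1.0 True True
0.5 True True
20.9167 [ 0.48901211 -0.3609877   0.19005125] 0.4999485873286644
F [-0.18 -0.12 -6.28] sd [0.48 0.47 0.46]
```

View pics/d3.png

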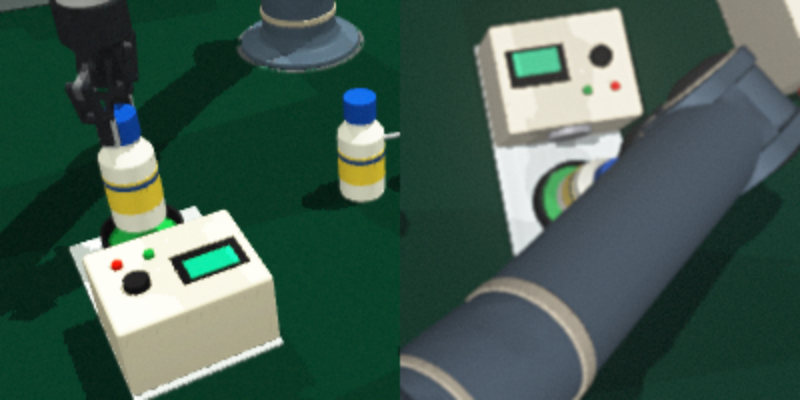

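In the scene view the bottle hangs over the seat; the lean may be only perspective. I'll measure its axis before lowering.

Run:
```python
from h import *
from scipy.optimize import least_squares
for n in("scene",):
    f=dict(np.load(n+"3.npz"))
    hsv=cv2.cvtColor(f["image"],cv2.COLOR_RGB2HSV)
    v,u=np.mgrid[0:420,0:560]; z=f["range_z"]; W=world(f,u.ravel(),v.ravel(),z.ravel())
    k=(np.hypot(W[:,0]-.489,W[:,1]+.361)<.06)&(W[:,2]>.068)&(W[:,2]<.148)&(z.ravel()>0)
    Q=W[k]
    r=lambda p:np.hypot(Q[:,0]-p[0]-p[2]*(Q[:,2]-.06),Q[:,1]-p[1]-p[3]*(Q[:,2]-.06))-.032
    s=least_squares(r,[.489,-.361,0,0],loss="soft_l1",f_scale=.002)
    print(len(Q),s.x.round(4),"deg",np.degrees(np.hypot(*s.x[2:])),"rms",np.sqrt(np.mean(r(s.x)**2)))
    Z=W[(np.hypot(W[:,0]-.489,W[:,1]+.361)<.045)&(z.ravel()>0)]
    print("z hist",np.histogram(Z[:,2],bins=np.arange(.02,.12,.005)))
```

```text
763 [ 0.4882 -0.3611  0.0095  0.0008] deg 0.5484340807649816 rms 0.0012856330471086132
z hist (array([  0,  18, 135,   3,   8,   5,   0,   0,  13,  43,  48,  43,  42,
        48,  43,  40,  49,  57,  40]), array([0.02 , 0.025, 0.03 , 0.035, 0.04 , 0.045, 0.05 , 0.055, 0.06 ,
       0.065, 0.07 , 0.075, 0.08 , 0.085, 0.09 , 0.095, 0.1  , 0.105,
       0.11 , 0.115]))
```

The axis fit gives 0.5° tilt, centre (0.488,-0.361) and underside at about 0.061, so it is ready to lower under force watch.

Run:
```python
from h import *
from plant import robot
D=[.489,-.361]
robot.move_straight([*D,.164],vel=.04)
z=.160
while z>.137:
    c=robot.move_straight([*D,z],vel=.03,contact_N=8); F=np.mean([(robot.sleep(.03),robot.sense()["wrist_force"][2])[1] for _ in range(6)])
    print(round(z,4),c,round(F,2))
    if c or F>-.5: break
    z-=.003
robot.sleep(.2); robot.grip(.75); robot.sleep(.3); robot.grip(1.0)
robot.move_straight([*D,.26],vel=.12)
robot.goto([.50,-.20,.33],[np.pi,0,-.52]); robot.sleep(.3); print(robot.sense()["t"])
for n in("scene","top"):
    f=robot.grab_frame(n); np.savez(n+"4.npz",**f); cv2.imwrite("pics/%s4.png"%n,f["image"][:,:,::-1])
    for ce,m,st in blobs(f,*BLUE):
        Q,T=surf(f,m); print(n,ce.round(1),((T.min(0)+T.max(0))/2).round(4))
a=cv2.imread("pics/scene4.png")[80:360,60:460]; cv2.imwrite("pics/d4.png",cv2.resize(a,(800,560)))
```

```text
0.16 False -6.17
0.157 False -5.52
0.154 False -4.41
0.151 False -3.58
0.148 False -2.59
0.145 False -1.35
0.142 False -0.25
28.6917
scene [387.2  29.2] [-0.2101  0.7865  0.3212]
scene [389.8 139.2] [0.4914 0.3282 0.1515]
scene [303.7 155.2] [0.4764 0.0639 0.1508]
scene [395.2 160.7] [0.5962 0.2739 0.1508]
scene [259.5 162.6] [ 0.4671 -0.0607  0.1512]
scene [143.  189.4] [ 0.4907 -0.3613  0.163 ]
scene [468.3 216.2] [0.7491 0.4232 0.0432]
top [119.3 142.6] [0.7436 0.4255 0.0437]
top [159.1 183.6] [0.593  0.2759 0.152 ]
top [437.1 223.4] [ 0.4845 -0.3683  0.164 ]
top [133.2 228.1] [0.4885 0.3314 0.1524]
top [248.4 231.8] [0.4741 0.0651 0.1523]
top [302.  235.4] [ 0.4635 -0.058   0.1518]
```

View pics/d4.png

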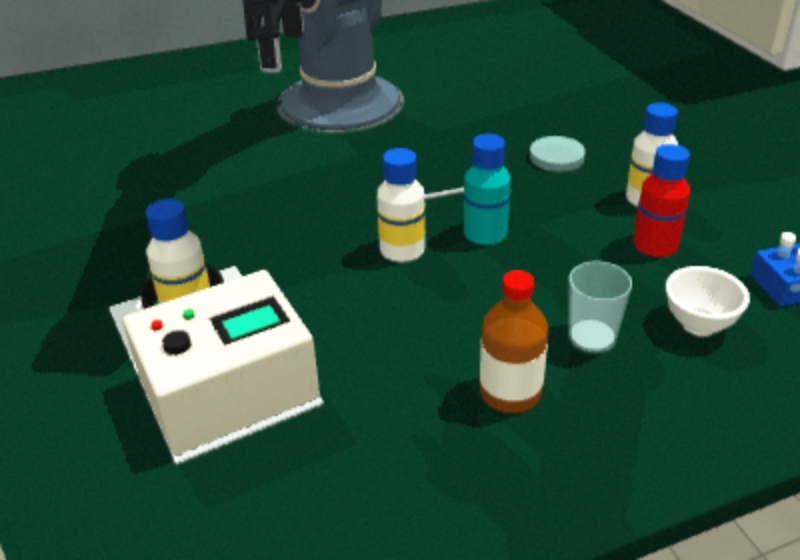

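The full bottle stands in the seat with its underside about 13 mm above the bench. Both empties stand upright where they were and the arm is clear, so I hand in.

```bash
python3 -c "
from plant import robot
robot.close_job()"
```

```text
the job is handed in; nothing more can be done
```

The full bottle is in the dosing pump's seat and the job is handed in, after about 29 s of robot time. I viewed 7 pictures. The hand-in returned no verdict.

**Finding the full one:** I lifted the far-left white bottle and read about 0 N, with noise near 0.55 N, so it is empty. I set it back. The middle white bottle read -6.2 N, about 0.63 kg, so it is the full one. I did not lift the third, because only one bottle is full.

**Placing it:** I lowered it until the seat's spring carried almost all its weight (-0.25 N left on the wrist), then released it and moved the arm clear.

**Last checks:**
- **Seated bottle:** its cap centre is about 2 mm from the seat centre in the scene view. The top view says about 9 mm, probably because the arm hid part of the cap. Its underside is about 13 mm above the bench, against the 21 mm limit.
- **Tilt:** it was 0.5° just before lowering. Afterwards I judged it only by eye, and it looks upright.
- **Empties:** both stand upright, within about 4 mm of where they started.

**Disagreements:** the first weighing was a single noisy sample, below the roughly 1 N an empty should show but far from the 5 N or more of a full one. The two cameras disagreed by up to 3 mm on positions.

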